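# Set the kiln-shelf height gauge to the ware and lock its cam arms

### The job

One piece for the next kiln shelf stands on the bench at the free end of the height gauge's blade: the mug, the test tile or the bowl. Take the gauge head from above by its two cam arms without shutting them yet, raise it to the lowest of the three rings on the bar (post lengths 50, 75 and 100 mm) that puts the blade higher than that piece, with the sleeve's lower edge at the ring, and while holding it there squeeze both cam arms fully shut. Leave the mug, tile and bowl where they stand; the program finishes holding: still gripping the head by its shut cam arms at the ring, nothing let go.

Things in the scene. Friction and masses are not known exactly. Their poses are not given: they have to be found in the camera images.
- gauge: height gauge, fixed on the bench: dark foot 116 x 92 x 12 mm, upright flat steel bar 16 x 10 mm, 125 mm tall, and a head that slides on the bar. Origin on the bench under the bar's axis; z up; x = the way the blade points; y = the line on which the two cam arms face each other. Black rings round the bar, upper edges 26, 51 and 76 mm above the bench (hidden in the sleeve at first)
- gauge_head (a joint): height of the sliding head, m: 0 = down on the foot, where it rests at the start, up to 0.068. At the rings: 50 mm post = 0.010, 75 mm post = 0.035, 100 mm post = 0.060. It weighs about 0.25 kg and drops when let go unless the cam arms are shut. Aluminium sleeve 22 (x) x 16 (y) x 115 mm, its top 131 mm above the bench at 0
- sleeve_lip (a point): centre of the sleeve's lower edge, 16 mm above the bench at the start; level with a ring's upper edge (26, 51 or 76 mm) when set to it. Axes as the gauge's, moves with the head
- gauge_grip (a point): on the head's axis midway between the rubber-sleeved upper ends of the cam arms, 86 mm above the sleeve's lower edge, 29 mm below the head's top; moves with the head, axes as the gauge's. Grip here from above, fingers closing along y, a pad on each sleeved end. Width over the two ends: 67 mm with both arms at 0.30 rad, 57 mm at 0.20, 45 mm at 0.10, 34 mm shut
- cam_near (a joint): dark steel cam arm on the head's +y side, 15 mm wide, 56 mm from its pin up to a rubber-sleeved end 9 mm thick; rad: 0 = shut against the sleeve, 0.32 = fully out; starts at 0.2 to 0.3. Stiff pin, light spring: about 10 N at its end turns it, 3 N stays on the pads, enough to lift the head. Below 0.15 its cam bears on the bar: 20 to 28 N for 1 to 2 s shuts it; the head may creep 1 to 2 mm
- cam_far (a joint): the same cam arm on the head's -y side, values alike
- blade_tip (a point): underside of the free end of the head's steel blade (14 mm wide, 6 mm thick), 95 mm from the bar's axis along x and 24 mm above the sleeve's lower edge, so 50, 75 or 100 mm above the bench at the rings. This time's piece stands with its middle 65 to 90 mm beyond it
- mug: pale bisque mug, 70 mm across, 98 mm over its handle, 90 mm tall (needs the 100 mm ring); origin: middle of its outline on the bench. At the blade, or elsewhere on the bench if not this time's piece (then over 0.15 m from the blade)
- tile: upright L-shaped glaze test tile, 36 x 38 mm foot, 70 mm tall (needs the 75 mm ring); origin: middle of its foot on the bench; at the blade or elsewhere
- bowl: small round bisque bowl, 100 mm across, 46 mm tall (needs the 50 mm ring); origin: middle of its foot on the bench; at the blade or elsewhere
Things that resemble listed ones, but are neither listed nor needed, are in the scene too. Several things have the shape of the gauge; the one meant has the colours described above.

How it is judged:
By the outcome, as a careful person would: the job done as asked, in the order asked, and still so for the second after the job is handed in, while the arm keeps its last pose, push and grip.
It also fails if it takes over 35 s, if anything falls off the work surface, if the arm or the gripper's body presses on something with over 40 N, if the wrist force passes 120 N, or if a joint passes its speed limit or range.

### The arm

A 6-joint arm with a two-finger parallel gripper is mounted at the origin on a cart in front of the work surface, level with it; the furniture and walls round the work are solid. World frame = base frame: x ahead of the robot, y to its left, z up, the work surface at z = 0. Lengths are in m, angles in degrees, forces in N, time in s.
With the tool pointing down it reaches from about 0.35 to 0.875 m from the base axis. Payload 4.2 kg.
Tool frame: the origin (TCP) lies between the finger pads, 19 mm behind the fingertips; this is the grasp point; z points along the fingers, y is the direction in which the jaws open and shut (so a half turn about z gives the same grasp; the last joint's range is limited). The gripper opens to 87 mm and grips with 3 to 60 N. Pads are 19 mm wide; open, the fingers measure 117 mm over their backs; the gripper's body (75 mm by 190 mm) begins 51 mm behind the grasp point.
Start: joints at [89.129, 22.042, 0.453, 0, -68.411, -14.817], TCP at [0.169, 0.602, 0.241] pointing down, gripper open.
Joint ranges: [-179.83, 179.83], [-69.29, 118.12], [-61.27, 80.66], [-181.25, 117.63], [-171.15, -9.14], [-177.46, 177.46]. Speed limits (degrees/s): [159.86, 159.86, 180, 180, 180, 180].

### API

Orientations are given as a 3x3 rotation matrix whose columns are the frame's x, y, z axes.
In Python, from station import sense, capture, camera_params, finish_job gives the robot as it stands.
- The arm moves only by the shell command python3 -m inch 'ROWS'. ROWS is JSON, a list of rows, each an object of numbers: "jaw": the closure in counts, from 0 (fully open) to 255 (shut); "x", "y", "z": the shift along the world's x, y, z normalised to -1 to 1, where 1 is 0.06 m; "ax", "ay", "az": the turn, a rotation vector about the world's x, y, z normalised to -1 to 1, where 1 is 10 degrees. A call has 1 to 12 rows; each row shifts and turns the pose as measured when the row begins; what a row does not reach is not made up. A row lasts 1/8 s, in which the tool goes at most 62.5 mm and 10.7 degrees, less where a joint would pass 70% of its speed; a pose out of reach is approached as far as the arm can. A call with a number of a shift or a turn outside -1 to 1 is refused whole. A call with a gripper value outside its range is refused whole. The fingers move at their own pace and stop on an object; the grip force is fixed at half the most. Time passes only in rows, so rows that do not move let the fingers close. It gives the time, the measured TCP pose, the force and the opening at its end, in the units of the state.
- sense(): the state, without advancing time (a new reading comes with each control period).
- capture(name): name is "scene" or "top" or "wrist"; returns the picture (420x560x3 uint8, red, green, blue); there is no depth.
- camera_params(name): a dict with "vfov" (degrees; the focal length in pixels is half the picture's height over the tangent of half this angle, whatever the lens; pixels are square), "cx", "cy" (the principal point, pixels), "D" ([k1, k2, p1, p2, k3] as OpenCV has them; the pictures are not rectified), "R" (3x3) and "t" (3): a world point X has camera coordinates R X + t. Camera axes: x right, y down, z forward; pixel columns grow to the right and rows downward; lengths in m; the calibration is good to about 2 mm. A picture is of the moment at which its call begins: read the wrist's pose just before it. camera_params takes no time and is no camera call; for the wrist camera it gives the pose at the moment of the call.
- finish_job(): hands the job in, once; it reports no verdict.
The state is a dict: "time_s": time; "joints": joint angles; "joint_velocities": joint speeds; "effort": joint torques, N m; "tcp_pos": TCP position; "ee_rot": TCP orientation; "wrist_force": force on the tool from outside, world axes, zero at the start; "moment": the same for the moment, N m; "gripper_width": opening from 0.0 (shut) to 1.0 (fully open).
Only numpy, scipy, OpenCV 4.12 (cv2) and the standard library are available. Lean on these libraries where they do the work, as an engineer would, in place of code of your own. Each camera call takes 0.05 s, during which the arm holds its last target.

## Working session

There is one attempt and no reset: what is moved stays moved. The work goes in short steps, Python scripts to look and compute and a shell command to move; the robot and the scene stay as the last step left them, time stands still between calls to the robot, and variables do not carry over. Pictures are saved under pics/ and viewed, and the job is handed in when it is done.

```bash
ls; mkdir -p pics; python3 - <<'E'
from station import *
import cv2
for n in ["scene","top","wrist"]:
    p=camera_params(n); print(n,p)
    cv2.imwrite(f"pics/a_{n}.png",capture(n)[:,:,::-1])
print(sense())
E
```

```text
pics
scene {'vfov': 53.007990819957676, 'cx': 280.1272449912337, 'cy': 206.2439690356236, 'D': array([-0.13292519,  0.        ,  0.        ,  0.        ,  0.        ]), 'R': array([[ 0.58274027, -0.81263697, -0.00591012],
       [-0.39240467, -0.27500913, -0.87771781],
       [ 0.71164061,  0.51380067, -0.47914144]]), 't': array([-0.34151494,  0.28718443,  0.46226094])}
top {'vfov': 50.57781404788684, 'cx': 278.97515979232384, 'cy': 210.8109642487867, 'D': array([-0.10293535,  0.        ,  0.        ,  0.        ,  0.        ]), 'R': array([[-0.01480649, -0.99988913,  0.00157671],
       [-0.97934037,  0.01418411, -0.20172071],
       [ 0.20167598, -0.00453091, -0.97944182]]), 't': array([-2.81503669e-04,  6.00538651e-01,  1.13039436e+00])}
wrist {'vfov': 58.673623931618344, 'cx': 282.0823946792829, 'cy': 207.56537792152375, 'D': array([-0.04660242,  0.        ,  0.        ,  0.        ,  0.        ]), 'R': array([[-2.70526322e-01, -9.62712579e-01,  8.34701641e-06],
       [-9.23201813e-01,  2.59426088e-01,  2.83542796e-01],
       [-2.72972382e-01,  7.66980839e-02, -9.58959583e-01]]), 't': array([ 0.62395538, -0.03393953,  0.39056387])}
{'time_s': 0.15, 'joints': array([ 8.91291183e+01,  2.20802118e+01,  3.97570509e-01, -1.98614245e-02,
       -6.84128016e+01, -1.48157932e+01]), 'joint_velocities': array([ 0.03495234, -0.09318745,  0.26040676, -0.00721018, -0.08701494,
       -0.05872273]), 'effort': array([ 4.19253629e-04, -3.91050911e+01,  1.87586975e+01,  4.22231734e+00,
        1.23854345e-02, -1.41208807e-04]), 'tcp_pos': array([0.1688661 , 0.60130668, 0.24041589]), 'ee_rot': array([[ 9.62720109e-01, -2.70499298e-01, -3.47614065e-04],
       [-2.70499497e-01, -9.62718684e-01, -1.66067970e-03],
       [ 1.14558138e-04,  1.69279917e-03, -9.99998561e-01]]), 'wrist_force': array([0.78217626, 1.25092466, 0.56000216]), 'moment': array([-0.00879271,  0.00597385,  0.00165832]), 'gripper_width': 0.9968309473480126}
```

View pics/a_scene.png

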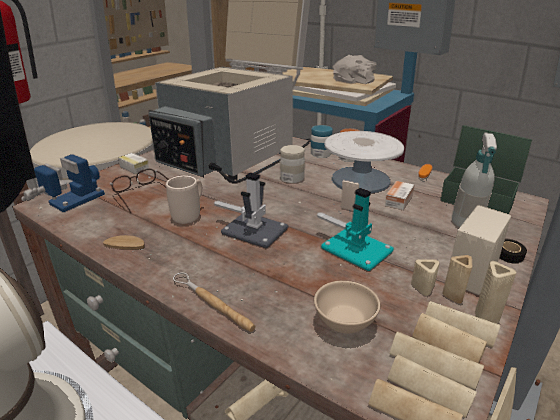

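View pics/a_top.png

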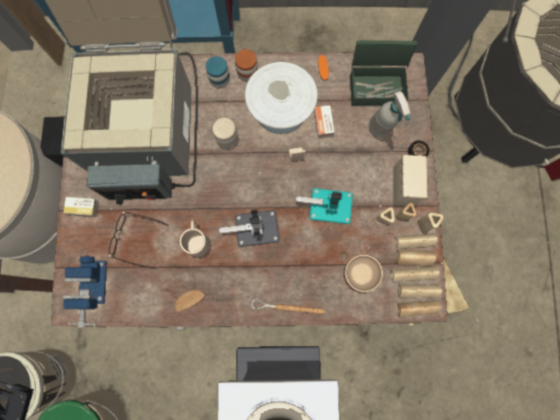

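View pics/a_wrist.png

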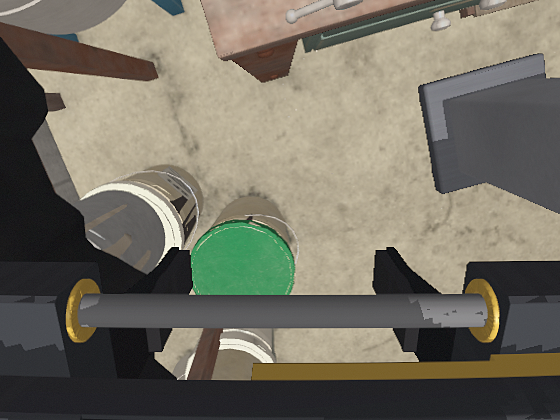

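Candidates for the gauge: the dark-foot one with an aluminium head at scene (253,215) / top (256,229), the teal one at scene (358,235) / top (332,205), and the blue one at scene (75,185) / top (85,285). By its colours the dark-foot one is meant, and a mug stands at its blade. Close crops next.

```bash
python3 - <<'E'
import cv2
a=cv2.imread("pics/a_top.png")[185:285,165:295]; cv2.imwrite("pics/b_top.png",cv2.resize(a,None,fx=6,fy=6,interpolation=cv2.INTER_CUBIC))
a=cv2.imread("pics/a_scene.png")[150:255,150:300]; cv2.imwrite("pics/b_scene.png",cv2.resize(a,None,fx=5,fy=5,interpolation=cv2.INTER_CUBIC))
E
```

```text
(no output)
```

View pics/b_top.png

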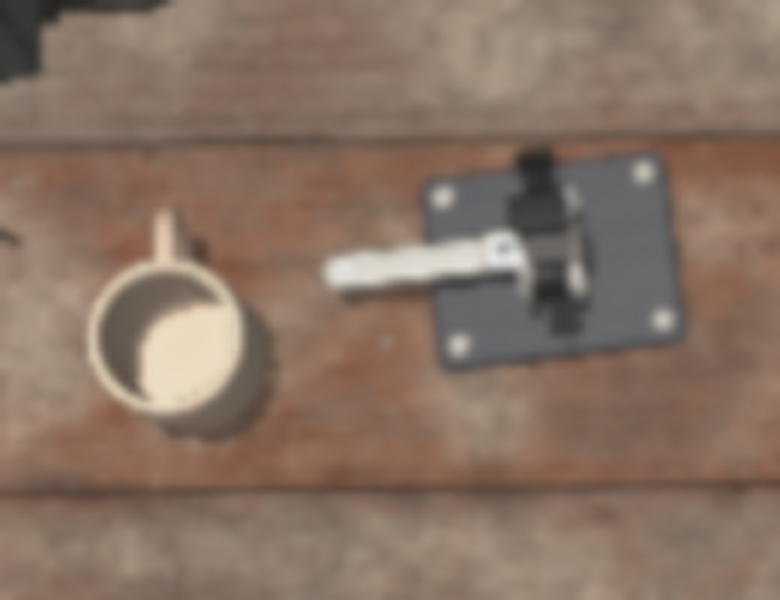

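View pics/b_scene.png

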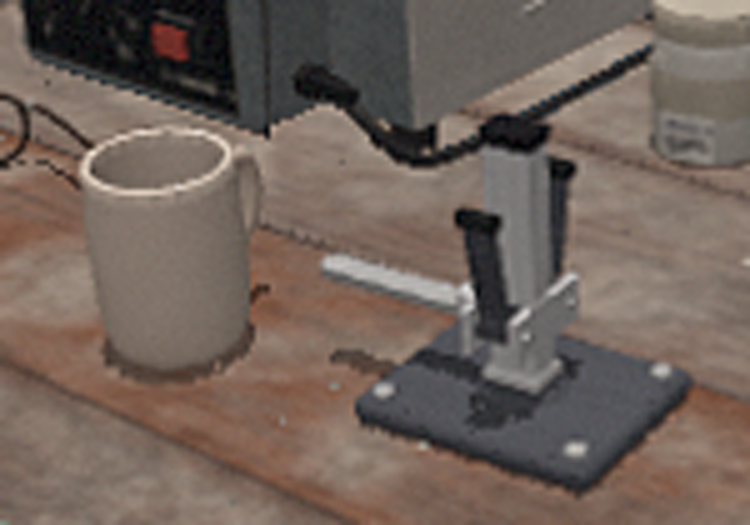

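Top crop: the dark foot's corners are at about (424,185), (660,155), (683,335) and (445,368), the blade's free end at (327,272) and the mug centre at (165,338). Scene crop: aluminium head with a black cap at (515,130), arm ends at (477,217) and (562,165). It's the right gauge, and the piece is the mug, so I want the 100 mm ring. Now fitting the pose.

```bash
cat > h.py <<'E'
import numpy as np, cv2
from station import *
def K(p):
    f=210/np.tan(np.radians(p["vfov"]/2)); return np.array([[f,0,p["cx"]],[0,f,p["cy"]],[0,0,1]])
def proj(X,p):
    return cv2.projectPoints(np.array(X,float).reshape(-1,3),cv2.Rodrigues(p["R"])[0],p["t"],K(p),p["D"])[0].reshape(-1,2)
def onz(uv,z,p):
    n=cv2.undistortPoints(np.array([[uv]],float),K(p),p["D"])[0,0]
    d=p["R"].T@np.array([*n,1]); c=-p["R"].T@p["t"]; return c+d*(z-c[2])/d[2]
def g2w(g,q):
    c,s=np.cos(q[2]),np.sin(q[2]); g=np.atleast_2d(g); return np.c_[q[0]+c*g[:,0]-s*g[:,1], q[1]+s*g[:,0]+c*g[:,1], g[:,2]]
E
python3 - <<'E'
from h import *
from scipy.optimize import least_squares
T,S=camera_params("top"),camera_params("scene")
top=lambda u,v:(165+(u+.5)/6-.5,185+(v+.5)/6-.5)
sc=lambda u,v:(150+(u+.5)/5-.5,150+(v+.5)/5-.5)
for uv in [(424,185),(660,155),(683,335),(445,368)]: print(onz(top(*uv),.012,T).round(4))
print("tip",onz(top(327,272),.046,T).round(4)); m=onz(top(167,338),.090,T); print("mug",m.round(4), onz(sc(178,350),0,S).round(4))
print("scene foot", [onz(sc(*u),.012,S).round(4) for u in [(358,402),(580,480),(690,378)]])
# fit: gauge x toward +y world; foot corners
F=np.array([[.058,.046,.012],[.058,-.046,.012],[-.058,-.046,.012],[-.058,.046,.012]])
obsT=[top(445,368),top(424,185),top(660,155),top(683,335)]  # +x is left; y axis = z cross x
def res(q,out=False):
    off=np.array([q[3],q[4],0]); r=[]
    r.append(proj(g2w(F+off,q),T)-obsT)
    r.append(proj(g2w(F[[0,3,2]]+off,q),S)-[sc(358,400),sc(580,482),sc(690,378)])
    r.append(proj(g2w([[.095,0,.046]],q),T)-[top(327,272)])
    r.append(proj(g2w([[0,0,.131]],q),S)-[sc(515,130)])
    r.append(proj(g2w([[.011,.008,.016],[-.011,.008,.016],[-.011,-.008,.016]],q),S)-[sc(484,378),sc(520,393),sc(562,374)])
    if out: print(*[a.round(1) for a in r],sep="\n")
    return np.concatenate(r).ravel()
s=least_squares(res,[.42,.05,1.5,0,0],loss="soft_l1"); q=s.x; print(q, np.degrees(q[2])); res(q,True)
for c in [.25]:
  for y in (.03,-.03): print(proj(g2w([[0,y,.105]],q),S),proj(g2w([[0,y,.105]],q),T))
print("grip",g2w([[0,0,.102]],q),"mug in gauge", np.hypot(*(m[:2]-g2w([[.095,0,0]],q)[0,:2])))
np.save("q.npy",q[:3])
E
```

```text
[0.5992 0.1129 0.012 ]
[0.6119 0.003  0.012 ]
[ 0.5273 -0.0065  0.012 ]
[0.5135 0.1029 0.012 ]
tip [0.5533 0.1531 0.046 ]
mug [0.5182 0.2163 0.09  ] [0.5111 0.2067 0.    ]
scene foot [array([0.5116, 0.0969, 0.012 ]), array([ 0.519 , -0.0133,  0.012 ]), array([ 0.6066, -0.0047,  0.012 ])]
[ 5.61585345e-01  5.13651574e-02  1.66723450e+00 -4.32175053e-04
  2.92409268e-05] 95.52550025014492
[[-0.5  1.2]
 [-0.1 -0.9]
 [ 1.9 -0.4]
 [ 1.7  2.1]]
[[-3.1 -0.4]
 [-0.1 -1.3]
 [ 0.8 -1.6]]
[[2.7 0.3]]
[[-1.4 -1.1]]
[[ 0.4 -0.1]
 [ 2.  -0.4]
 [-2.2 -0.1]]
[[243.14845176 192.33474843]] [[256.86812031 234.03236753]]
[[259.80724615 180.83106148]] [[254.5135855 211.1599869]]
grip [[0.56158535 0.05136516 0.102     ]] mug in gauge 0.07828586517751648
```

Pose fit: gauge at about (0.562, 0.051), yaw 95.5°. The mug is 78 mm beyond the tip, which fits the 65–90 mm given. The jaw axis has to turn by -68.8°.

```bash
python3 -m inch '[{"jaw":0,"x":0.53,"y":-0.76,"z":0.0,"az":-0.57},{"jaw":0,"x":0.53,"y":-0.76,"az":-0.57},{"jaw":0,"x":0.53,"y":-0.76,"az":-0.57},{"jaw":0,"x":0.53,"y":-0.76,"az":-0.57},{"jaw":0,"x":0.53,"y":-0.76,"az":-0.57},{"jaw":0,"x":0.53,"y":-0.76,"az":-0.57},{"jaw":0,"x":0.53,"y":-0.76,"az":-0.57},{"jaw":0,"x":0.53,"y":-0.76,"az":-0.57},{"jaw":0,"x":0.53,"y":-0.76,"az":-0.57},{"jaw":0,"x":0.53,"y":-0.7,"az":-0.57},{"jaw":0}]'
cat > st.py <<'E'
from h import *
s=sense(); R=s["ee_rot"]; q=np.load("q.npy"); g=np.array([q[0],q[1],.102])
yaw=np.degrees(np.arctan2(R[1,1],R[0,1]))%180
print("t",s["time_s"],"tcp",s["tcp_pos"].round(4),"yaw",yaw.round(2),"z",R[:,2].round(4),"F",s["wrist_force"].round(2),"w mm",round(s["gripper_width"]*87,2))
d=(np.degrees(q[2])+90)%180-yaw
print("todo",(g-s["tcp_pos"]).round(4),"units",((g-s["tcp_pos"])/.06).round(3),"az",(d/10).round(3))
E
python3 st.py
```

```text
t 0.15 tcp [0.1689 0.6013 0.2404] yaw 74.31 z [-3.0e-04 -1.7e-03 -1.0e+00] F [0.78 1.25 0.56] w mm 86.72
todo [ 0.3927 -0.5499 -0.1384] units [ 6.545 -9.166 -2.307] az -6.878$[0]: bad value
```

```bash
python3 -m inch '[{"jaw":0,"x":0.53,"y":-0.76,"z":0,"ax":0,"ay":0,"az":-0.57},{"jaw":0,"x":0.53,"y":-0.76,"z":0,"ax":0,"ay":0,"az":-0.57},{"jaw":0,"x":0.53,"y":-0.76,"z":0,"ax":0,"ay":0,"az":-0.57},{"jaw":0,"x":0.53,"y":-0.76,"z":0,"ax":0,"ay":0,"az":-0.57},{"jaw":0,"x":0.53,"y":-0.76,"z":0,"ax":0,"ay":0,"az":-0.57},{"jaw":0,"x":0.53,"y":-0.76,"z":0,"ax":0,"ay":0,"az":-0.57},{"jaw":0,"x":0.53,"y":-0.76,"z":0,"ax":0,"ay":0,"az":-0.57},{"jaw":0,"x":0.53,"y":-0.76,"z":0,"ax":0,"ay":0,"az":-0.57}]'; python3 st.py
```

```text
time_s: 1.15
tcp_pos: [0.4263, 0.2266, 0.2376]
ee_rot: [[0.464, -0.886, -0.003], [-0.886, -0.464, -0.003], [0.001, 0.004, -1.0]]
wrist_force: [0.5, 1.2, -0.6]
gripper_width: 0.998
t 1.15 tcp [0.4263 0.2266 0.2376] yaw 27.64 z [-0.0035 -0.003  -1.    ] F [ 0.51  1.24 -0.6 ] w mm 86.79
todo [ 0.1352 -0.1753 -0.1356] units [ 2.254 -2.921 -2.259] az -2.212
```

```bash
python3 -m inch '[{"jaw":0,"x":0.56,"y":-0.73,"z":0,"ax":0,"ay":0,"az":-0.55},{"jaw":0,"x":0.56,"y":-0.73,"z":0,"ax":0,"ay":0,"az":-0.55},{"jaw":0,"x":0.56,"y":-0.73,"z":0,"ax":0,"ay":0,"az":-0.55},{"jaw":0,"x":0.56,"y":-0.73,"z":0,"ax":0,"ay":0,"az":-0.55},{"jaw":0,"x":0,"y":0,"z":0,"ax":0,"ay":0,"az":0}]'; python3 st.py; python3 - <<'E'
from h import *
p=camera_params("wrist"); im=capture("wrist")
np.savez("w1.npz",**p); cv2.imwrite("pics/c_wrist.png",im[:,:,::-1])
print(-p["R"].T@p["t"])
q=np.load("q.npy"); print(proj(g2w([[0,0,.131],[0,.03,.102],[0,-.03,.102],[.095,0,.046],[.058,.046,.012],[.058,-.046,.012],[-.058,-.046,.012],[-.058,.046,.012]],q),p).round(0))
E
```

```text
time_s: 1.78
tcp_pos: [0.565, 0.0418, 0.2364]
ee_rot: [[0.08, -0.997, -0.006], [-0.997, -0.08, -0.002], [0.001, 0.006, -1.0]]
wrist_force: [-0.3, 0.6, -0.1]
gripper_width: 0.999
t 1.775 tcp [0.565  0.0418 0.2364] yaw 4.6 z [-0.0055 -0.0015 -1.    ] F [-0.26  0.59 -0.14] w mm 86.87
todo [-0.0034  0.0096 -0.1344] units [-0.057  0.16  -2.239] az 0.093
[ 0.57203353 -0.03668776  0.3803192 ]
[[285. 227.]
 [323. 214.]
 [246. 215.]
 [286. 288.]
 [328. 241.]
 [241. 242.]
 [236. 131.]
 [330. 129.]]
```

View pics/c_wrist.png

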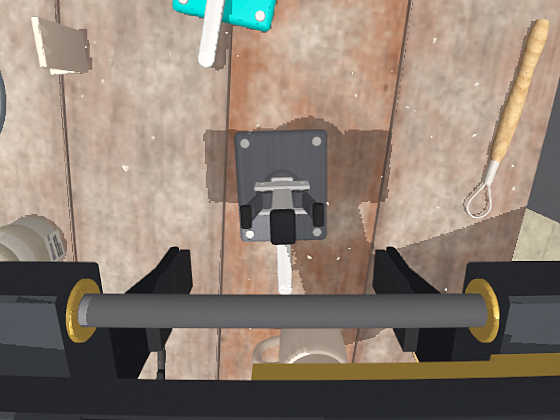

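The wrist view shows the gauge between the fingers: head cap at (283,226), arm ends at (246,216) and (318,213), foot corners at (236,132), (326,131), (327,239) and (241,240). These are within about 2 px of the prediction. I'll crop and refine.

```bash
python3 - <<'E'
import cv2
a=cv2.imread("pics/c_wrist.png")[120:300,220:345]; cv2.imwrite("pics/d_w.png",cv2.resize(a,None,fx=3.3,fy=3.3,interpolation=cv2.INTER_CUBIC))
E
```

```text
(no output)
```

View pics/d_w.png

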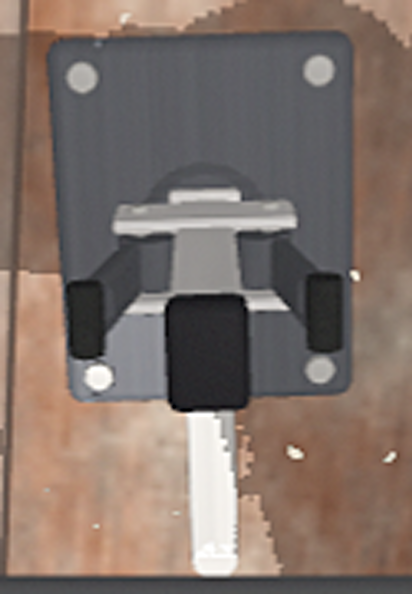

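```bash
python3 - <<'E'
from h import *
from scipy.optimize import least_squares
p=dict(np.load("w1.npz")); c=lambda u,v:(220+(u+.5)/3.3-.5,120+(v+.5)/3.3-.5)
F=[[-.058,-.046,.012],[-.058,.046,.012],[.058,.046,.012],[.058,-.046,.012],[.095,0,.046],[0,0,.132]]
O=np.array([c(48,38),c(353,33),c(351,393),c(73,400),c(215,574),c(208,352)])
f=lambda q:(proj(g2w(F,q),p)-O).ravel()
q=least_squares(f,np.load("q.npy"),loss="soft_l1").x
print(q,np.degrees(q[2]),f(q).reshape(-1,2).round(1))
for u in [(86,320),(324,312)]:
    w=onz(c(*u),.106,p); d=w[:2]-q[:2]; print(w.round(4),"gauge xy",d@[np.cos(q[2]),np.sin(q[2])],d@[-np.sin(q[2]),np.cos(q[2])])
np.save("q.npy",q)
E
python3 st.py
```

```text
[0.56337553 0.05118462 1.67762025] 96.12056008648383 [[-1.1 -0.4]
 [ 1.2 -1.5]
 [ 1.   1.1]
 [-1.7  1.2]
 [-0.1 -5.5]
 [ 0.1  1. ]]
[0.5917 0.0539 0.106 ] gauge xy -0.0002895221274627158 -0.028451348430658732
[0.5364 0.0476 0.106 ] gauge xy -0.0006951481813863153 0.027187824237515583
t 1.825 tcp [0.5641 0.043  0.2364] yaw 4.72 z [-0.0058 -0.0011 -1.    ] F [-0.51  0.45 -0.48] w mm 86.5
todo [-0.0007  0.0082 -0.1344] units [-0.012  0.136 -2.241] az 0.14
```

```bash
python3 -m inch '[{"jaw":0,"x":-0.01,"y":0.14,"z":0,"ax":0,"ay":-0.03,"az":0.14},{"jaw":0,"x":0,"y":0,"z":-0.5,"ax":0,"ay":0,"az":0},{"jaw":0,"x":0,"y":0,"z":-0.5,"ax":0,"ay":0,"az":0},{"jaw":0,"x":0,"y":0,"z":-0.2,"ax":0,"ay":0,"az":0},{"jaw":0,"x":0,"y":0,"z":0,"ax":0,"ay":0,"az":0}]'; python3 st.py
```

```text
time_s: 2.45
tcp_pos: [0.5612, 0.0583, 0.1647]
ee_rot: [[0.121, -0.993, 0.003], [-0.993, -0.121, 0.001], [-0.0, -0.003, -1.0]]
wrist_force: [0.4, -0.6, 0.3]
gripper_width: 0.995
t 2.45 tcp [0.5612 0.0583 0.1647] yaw 6.95 z [ 3.4e-03  5.0e-04 -1.0e+00] F [ 0.44 -0.61  0.35] w mm 86.58
todo [ 0.0021 -0.0071 -0.0627] units [ 0.036 -0.119 -1.045] az -0.083
```

```bash
python3 -m inch '[{"jaw":0,"x":0.04,"y":-0.09,"z":0,"ax":0,"ay":0.02,"az":-0.08},{"jaw":0,"x":0,"y":0,"z":0,"ax":0,"ay":0,"az":0},{"jaw":0,"x":0,"y":0,"z":0,"ax":0,"ay":0,"az":0}]'; python3 st.py;
```

```text
time_s: 2.82
tcp_pos: [0.5653, 0.0537, 0.1677]
ee_rot: [[0.108, -0.994, 0.005], [-0.994, -0.108, 0.002], [-0.001, -0.005, -1.0]]
wrist_force: [0.1, 0.7, -0.5]
gripper_width: 1.003
t 2.825 tcp [0.5653 0.0537 0.1677] yaw 6.21 z [ 0.005   0.0019 -1.    ] F [ 0.11  0.66 -0.51] w mm 87.25
todo [-0.0019 -0.0025 -0.0657] units [-0.032 -0.041 -1.095] az -0.009
```

```bash
python3 -m inch '[{"jaw":0,"x":-0.03,"y":-0.04,"z":-0.35,"ax":0,"ay":0.03,"az":0},{"jaw":0,"x":0,"y":0,"z":-0.35,"ax":0,"ay":0,"az":0},{"jaw":0,"x":0,"y":0,"z":-0.3,"ax":0,"ay":0,"az":0},{"jaw":0,"x":0,"y":0,"z":0,"ax":0,"ay":0,"az":0}]'; python3 st.py;
```

```text
time_s: 3.32
tcp_pos: [0.565, 0.0509, 0.1088]
ee_rot: [[0.107, -0.994, 0.005], [-0.994, -0.107, 0.003], [-0.003, -0.005, -1.0]]
wrist_force: [-0.0, 0.1, -0.7]
gripper_width: 1.0
t 3.325 tcp [0.565  0.0509 0.1088] yaw 6.16 z [ 0.005   0.0035 -1.    ] F [-0.02  0.08 -0.73] w mm 86.98
todo [-0.0016  0.0002 -0.0068] units [-0.027  0.004 -0.113] az -0.004
```

```bash
python3 -m inch '[{"jaw":0,"x":-0.03,"y":0,"z":-0.11,"ax":0,"ay":0.03,"az":0},{"jaw":0,"x":0,"y":0,"z":0,"ax":0,"ay":0,"az":0}]'; python3 st.py; python3 - <<'E'
from h import *
cv2.imwrite("pics/e_wrist.png",capture("wrist")[:,:,::-1])
s=capture("scene"); cv2.imwrite("pics/e_scene_full.png",s[:,:,::-1])
cv2.imwrite("pics/e_scene.png",cv2.resize(s[120:260,150:330,::-1],None,fx=4,fy=4,interpolation=cv2.INTER_CUBIC))
E
python3 st.py
```

```text
time_s: 3.58
tcp_pos: [0.5641, 0.0511, 0.1034]
ee_rot: [[0.107, -0.994, 0.002], [-0.994, -0.107, 0.004], [-0.004, -0.003, -1.0]]
wrist_force: [0.5, -0.2, 0.7]
gripper_width: 0.999
t 3.575 tcp [0.5641 0.0511 0.1034] yaw 6.16 z [ 0.0021  0.0042 -1.    ] F [ 0.49 -0.24  0.72] w mm 86.89
todo [-0.0007  0.0001 -0.0014] units [-0.012  0.001 -0.023] az -0.004
t 3.675 tcp [0.5647 0.0512 0.104 ] yaw 6.18 z [ 0.0038  0.0045 -1.    ] F [-0.89 -0.56  0.82] w mm 86.87
todo [-0.0013 -0.0001 -0.002 ] units [-0.022 -0.001 -0.033] az -0.006
```

View pics/e_scene.png

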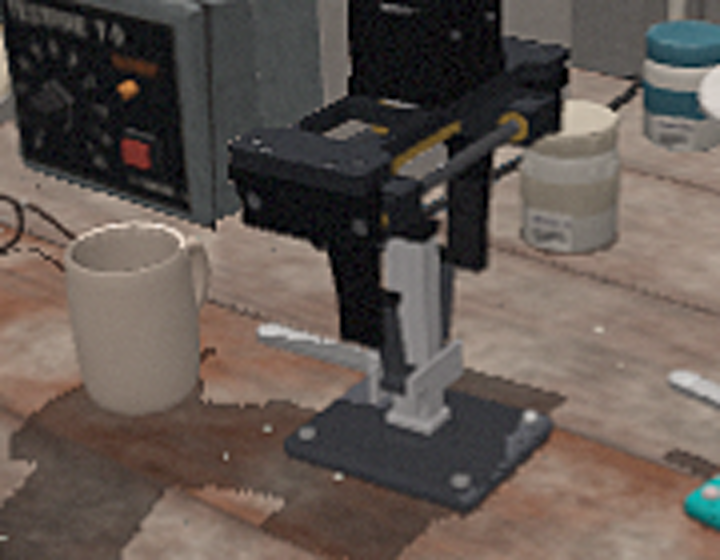

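View pics/e_wrist.png

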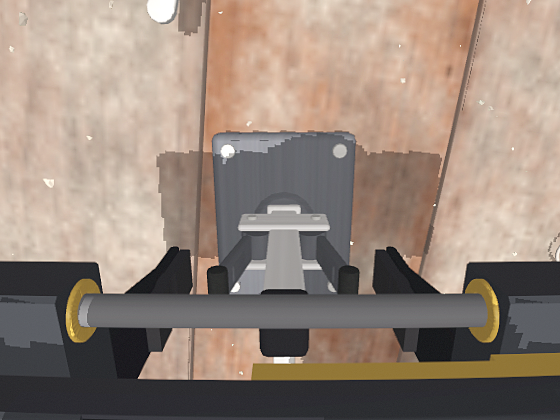

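The fingers straddle both arm ends (wrist (217,282) and (348,282)), centred on the head. I'll close partway, keeping the width above 51 mm so the arms stay clear of the bar.

```bash
python3 -m inch '[{"jaw":70,"x":-0.01,"y":0,"z":-0.02,"ax":0,"ay":0,"az":0},{"jaw":70,"x":0,"y":0,"z":0,"ax":0,"ay":0,"az":0},{"jaw":70,"x":0,"y":0,"z":0,"ax":0,"ay":0,"az":0},{"jaw":70,"x":0,"y":0,"z":0,"ax":0,"ay":0,"az":0}]'; python3 st.py;python3 -m inch '[{"jaw":88,"x":0,"y":0,"z":0,"ax":0,"ay":0,"az":0},{"jaw":88,"x":0,"y":0,"z":0,"ax":0,"ay":0,"az":0},{"jaw":88,"x":0,"y":0,"z":0,"ax":0,"ay":0,"az":0}]'; python3 st.py; python3 - <<'E'
from h import *
cv2.imwrite("pics/f_wrist.png",capture("wrist")[:,:,::-1])
E
```

```text
time_s: 4.18
tcp_pos: [0.564, 0.0513, 0.1037]
ee_rot: [[0.108, -0.994, 0.004], [-0.994, -0.108, 0.005], [-0.004, -0.005, -1.0]]
wrist_force: [-0.7, 0.2, 1.5]
gripper_width: 0.738
t 4.175 tcp [0.564  0.0513 0.1037] yaw 6.19 z [ 0.0044  0.0047 -1.    ] F [-0.69  0.16  1.55] w mm 64.25
todo [-0.0007 -0.0002 -0.0017] units [-0.011 -0.003 -0.028] az -0.007
time_s: 4.55
tcp_pos: [0.5642, 0.0514, 0.1044]
ee_rot: [[0.108, -0.994, 0.005], [-0.994, -0.108, 0.005], [-0.004, -0.005, -1.0]]
wrist_force: [-0.6, -0.6, 2.1]
gripper_width: 0.659
t 4.55 tcp [0.5642 0.0514 0.1044] yaw 6.2 z [ 0.0049  0.0047 -1.    ] F [-0.61 -0.56  2.11] w mm 57.31
todo [-0.0008 -0.0002 -0.0024] units [-0.014 -0.003 -0.041] az -0.008
```

View pics/f_wrist.png

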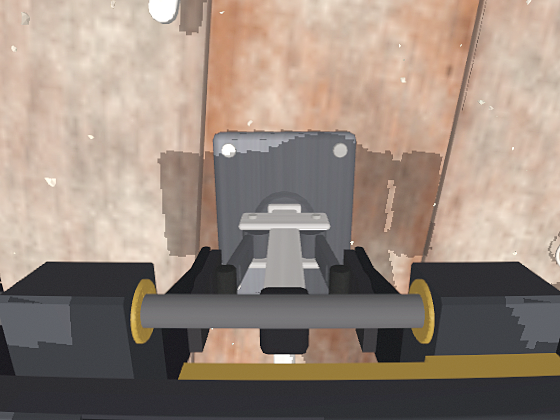

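```bash
python3 -m inch '[{"jaw":93,"x":0,"y":0,"z":0,"ax":0,"ay":0,"az":0},{"jaw":93,"x":0,"y":0,"z":0,"ax":0,"ay":0,"az":0}]'; python3 st.py; python3 - <<'E'
from h import *
cv2.imwrite("pics/f_scene.png",capture("scene")[:,:,::-1])
E
python3 st.py
python3 -m inch '[{"jaw":93,"x":0,"y":0,"z":0.1,"ax":0,"ay":0,"az":0},{"jaw":93,"x":0,"y":0,"z":0.15,"ax":0,"ay":0,"az":0},{"jaw":93,"x":0,"y":0,"z":0.15,"ax":0,"ay":0,"az":0},{"jaw":93,"x":0,"y":0,"z":0.15,"ax":0,"ay":0,"az":0},{"jaw":93,"x":0,"y":0,"z":0,"ax":0,"ay":0,"az":0}]'; python3 st.py;  python3 - <<'E'
from h import *
s=capture("scene"); cv2.imwrite("pics/g_full.png",s[:,:,::-1])
cv2.imwrite("pics/g_scene.png",cv2.resize(s[120:260,150:330,::-1],None,fx=4,fy=4,interpolation=cv2.INTER_CUBIC))
E
```

```text
time_s: 4.85
tcp_pos: [0.5643, 0.0514, 0.1046]
ee_rot: [[0.108, -0.994, 0.005], [-0.994, -0.108, 0.005], [-0.004, -0.006, -1.0]]
wrist_force: [-0.8, 1.6, 2.4]
gripper_width: 0.637
t 4.85 tcp [0.5643 0.0514 0.1046] yaw 6.21 z [ 0.0052  0.0046 -1.    ] F [-0.84  1.61  2.38] w mm 55.45
todo [-0.001  -0.0002 -0.0026] units [-0.016 -0.003 -0.043] az -0.009
t 4.9 tcp [0.5644 0.0514 0.1046] yaw 6.21 z [ 0.0052  0.0046 -1.    ] F [-1.18  0.5   3.34] w mm 55.76
todo [-0.001  -0.0002 -0.0026] units [-0.017 -0.003 -0.043] az -0.009
time_s: 5.52
tcp_pos: [0.5642, 0.0514, 0.1384]
ee_rot: [[0.107, -0.994, 0.005], [-0.994, -0.107, 0.005], [-0.005, -0.005, -1.0]]
wrist_force: [0.7, 0.5, -2.2]
gripper_width: 0.637
t 5.525 tcp [0.5642 0.0514 0.1384] yaw 6.17 z [ 0.0047  0.0051 -1.    ] F [ 0.69  0.52 -2.23] w mm 55.38
todo [-0.0009 -0.0002 -0.0364] units [-0.014 -0.004 -0.607] az -0.005
```

View pics/g_scene.png

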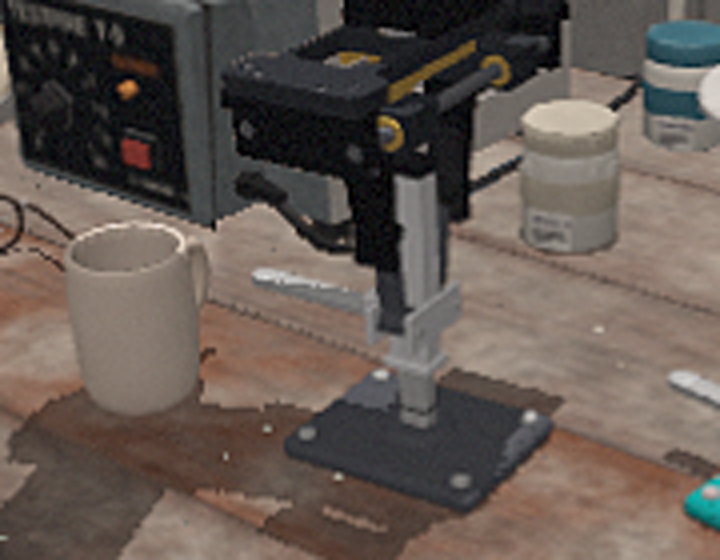

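The head is up and the blade lifted with it. The 26 mm ring shows at crop (418,412) and the mug hasn't moved. Measuring head height from the image.

```bash
cat > hh.py <<'E'
import sys
from h import *
from scipy.optimize import minimize_scalar
# head height by tracking the sleeve/bridge patch from f_scene (head=0) to given image along projected vertical
S=camera_params("scene"); q=np.load("q.npy")
a=cv2.imread("pics/f_scene.png",0).astype(np.float32); b=cv2.imread(sys.argv[1],0).astype(np.float32)
for nm,(u0,v0,u1,v1),gz in [("lip",(247,218,263,230),(-.005,.008,.018)),("bridge",(252,205,268,222),(-.011,.0,.03)),("blade",(212,200,236,212),(.08,0,.046))]:
    t=a[v0:v1,u0:u1]; r=b[v0-60:v1+5,u0-8:u1+8]; m=cv2.matchTemplate(r,t,cv2.TM_CCOEFF_NORMED)
    _,s,_,l=cv2.minMaxLoc(m); x,y=l
    sub=0
    if 0<y<m.shape[0]-1: A,B,C=m[y-1:y+2,x]; sub=(A-C)/(2*(A-2*B+C))
    dv=y+sub-60; X0=g2w([gz],q); p0=proj(X0,S)[0]
    f=lambda h:(proj(X0+[0,0,h],S)[0,1]-p0[1]-dv)**2
    print(nm,"score",round(s,2),"du",x-8,"dv",round(dv,2),"head mm",round(1e3*minimize_scalar(f,bounds=(-.005,.09),method="bounded").x,1))
E
python3 hh.py pics/g_full.png; python3 st.py
```

```text
lip score 0.63 du 0 dv -13.87 head mm 33.0
bridge score 0.75 du -2 dv -0.58 head mm 1.4
blade score 0.87 du -1 dv -14.14 head mm 33.8
t 5.575 tcp [0.5642 0.0514 0.1381] yaw 6.16 z [ 0.0046  0.005  -1.    ] F [-0.42  0.28 -2.93] w mm 55.53
todo [-0.0009 -0.0002 -0.0361] units [-0.014 -0.003 -0.601] az -0.004
```

```bash
python3 -m inch '[{"jaw":93,"x":0,"y":0,"z":0.15,"ax":0,"ay":0,"az":0},{"jaw":93,"x":0,"y":0,"z":0.15,"ax":0,"ay":0,"az":0},{"jaw":93,"x":0,"y":0,"z":0.14,"ax":0,"ay":0,"az":0},{"jaw":93,"x":0,"y":0,"z":0,"ax":0,"ay":0,"az":0},{"jaw":93,"x":0,"y":0,"z":0,"ax":0,"ay":0,"az":0}]'; python3 st.py;  python3 - <<'E'
from h import *
s=capture("scene"); cv2.imwrite("pics/i_full.png",s[:,:,::-1])
cv2.imwrite("pics/i_scene.png",cv2.resize(s[150:240,210:300,::-1],None,fx=6.6,fy=6.6,interpolation=cv2.INTER_CUBIC))
E
python3 hh.py pics/i_full.png; python3 st.py
```

```text
time_s: 6.2
tcp_pos: [0.5642, 0.0514, 0.1663]
ee_rot: [[0.107, -0.994, 0.005], [-0.994, -0.107, 0.005], [-0.005, -0.005, -1.0]]
wrist_force: [1.6, 0.4, -2.4]
gripper_width: 0.638
t 6.2 tcp [0.5642 0.0514 0.1663] yaw 6.16 z [ 0.0048  0.0052 -1.    ] F [ 1.65  0.38 -2.45] w mm 55.51
todo [-0.0008 -0.0002 -0.0643] units [-0.013 -0.003 -1.071] az -0.004
lip score 0.53 du 1 dv -0.76 head mm 1.8
bridge score 0.7 du -2 dv -0.51 head mm 1.2
blade score 0.59 du -2 dv -26.0 head mm 61.3
t 6.25 tcp [0.5642 0.0513 0.1663] yaw 6.17 z [ 0.0047  0.0051 -1.    ] F [ 1.19  0.33 -2.37] w mm 55.24
todo [-0.0008 -0.0002 -0.0643] units [-0.013 -0.003 -1.071] az -0.004
```

View pics/i_scene.png

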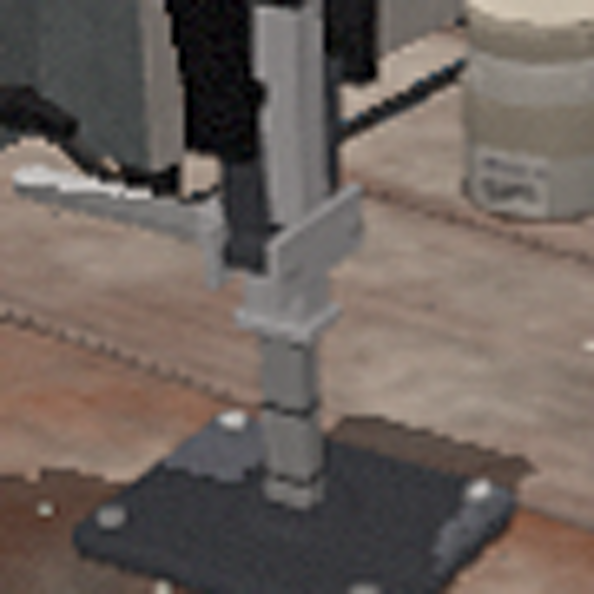

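Rings 26 and 51 are visible at crop (290,483) and (290,410), with the lip's lower edge at about (295,340), where the 76 mm ring belongs. The blade gives 61.3 mm and the TCP 61.7 mm, slightly high, so lower 1 mm. Then squeeze to a mid step and check.

```bash
python3 -m inch '[{"jaw":93,"x":0,"y":0,"z":-0.02,"ax":0,"ay":0,"az":0},{"jaw":93,"x":0,"y":0,"z":0,"ax":0,"ay":0,"az":0}]'; python3 st.py; python3 - <<'E'
from h import *
s=capture("scene"); cv2.imwrite("pics/j_full.png",s[:,:,::-1])
cv2.imwrite("pics/j_scene.png",cv2.resize(s[180:240,230:275,::-1],None,fx=10,fy=10,interpolation=cv2.INTER_CUBIC))
S=camera_params("scene");q=np.load("q.npy")
for z in (.026,.051,.076): 
  c=proj(g2w([[-.008,.005,z],[.008,.005,z],[-.008,-.005,z]],q),S); print(z,((c-[230,180]+.5)*10).round(0).tolist())
E
python3 st.py
```

```text
time_s: 6.5
tcp_pos: [0.5642, 0.0514, 0.1647]
ee_rot: [[0.107, -0.994, 0.004], [-0.994, -0.107, 0.005], [-0.004, -0.005, -1.0]]
wrist_force: [1.2, -0.2, -1.7]
gripper_width: 0.64
t 6.5 tcp [0.5642 0.0514 0.1647] yaw 6.17 z [ 0.0045  0.005  -1.    ] F [ 1.23 -0.23 -1.66] w mm 55.65
todo [-0.0008 -0.0002 -0.0627] units [-0.013 -0.003 -1.045] az -0.005
0.026 [[262.0, 428.0], [197.0, 409.0], [288.0, 406.0]]
0.051 [[258.0, 323.0], [192.0, 304.0], [284.0, 302.0]]
0.076 [[254.0, 214.0], [187.0, 196.0], [280.0, 194.0]]
t 6.55 tcp [0.5642 0.0514 0.1647] yaw 6.17 z [ 0.0044  0.005  -1.    ] F [ 0.77  0.36 -3.1 ] w mm 55.34
todo [-0.0008 -0.0002 -0.0627] units [-0.013 -0.003 -1.045] az -0.005
```

View pics/j_scene.png

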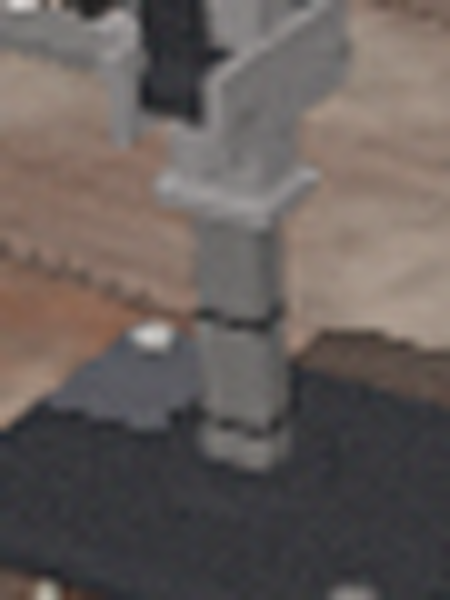

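```bash
python3 -m inch '[{"jaw":120,"x":0,"y":0,"z":0,"ax":0,"ay":0,"az":0},{"jaw":120,"x":0,"y":0,"z":0,"ax":0,"ay":0,"az":0},{"jaw":120,"x":0,"y":0,"z":0,"ax":0,"ay":0,"az":0},{"jaw":120,"x":0,"y":0,"z":0,"ax":0,"ay":0,"az":0}]'; python3 st.py; python3 - <<'E'
from h import *
s=capture("scene"); cv2.imwrite("pics/k_full.png",s[:,:,::-1])
cv2.imwrite("pics/k_scene.png",cv2.resize(s[180:240,230:275,::-1],None,fx=10,fy=10,interpolation=cv2.INTER_CUBIC))
E
python3 st.py
cat > rel.py <<'E'
import sys
from h import *
a=cv2.imread("pics/j_full.png",0); b=cv2.imread(sys.argv[1],0)
for nm,(u0,v0,u1,v1) in [("lip",(243,192,264,204)),("bridge",(250,180,266,200)),("blade",(208,172,240,192))]:
    t=a[v0:v1,u0:u1]; m=cv2.matchTemplate(b[v0-6:v1+6,u0-4:u1+4],t,cv2.TM_CCOEFF_NORMED)
    _,s,_,(x,y)=cv2.minMaxLoc(m); A,B,C=m[y-1:y+2,x]; print(nm,round(s,2),x-4,"rise mm",round(-(y-6+(A-C)/(2*(A-2*B+C)))/.43,1))
E
python3 rel.py pics/k_full.png
```

```text
time_s: 7.05
tcp_pos: [0.5641, 0.0513, 0.1648]
ee_rot: [[0.107, -0.994, 0.004], [-0.994, -0.107, 0.005], [-0.004, -0.005, -1.0]]
wrist_force: [-0.6, -0.5, -1.3]
gripper_width: 0.53
t 7.05 tcp [0.5641 0.0513 0.1648] yaw 6.16 z [ 0.0043  0.0049 -1.    ] F [-0.62 -0.52 -1.3 ] w mm 46.08
todo [-0.0007 -0.0002 -0.0628] units [-0.011 -0.003 -1.047] az -0.004
t 7.1 tcp [0.5641 0.0514 0.1648] yaw 6.17 z [ 0.0043  0.0049 -1.    ] F [ 0.21 -0.02 -0.37] w mm 46.03
todo [-0.0007 -0.0002 -0.0628] units [-0.011 -0.003 -1.047] az -0.005
lip 0.95 0 rise mm -0.3
bridge 0.95 0 rise mm -0.2
blade 0.96 0 rise mm -0.1
```

```bash
python3 -m inch '[{"jaw":120,"x":0,"y":0,"z":0.01,"ax":0,"ay":0,"az":0},{"jaw":255,"x":0,"y":0,"z":0,"ax":0,"ay":0,"az":0},{"jaw":255,"x":0,"y":0,"z":0,"ax":0,"ay":0,"az":0},{"jaw":255,"x":0,"y":0,"z":0,"ax":0,"ay":0,"az":0},{"jaw":255,"x":0,"y":0,"z":0,"ax":0,"ay":0,"az":0},{"jaw":255,"x":0,"y":0,"z":0,"ax":0,"ay":0,"az":0},{"jaw":255,"x":0,"y":0,"z":0,"ax":0,"ay":0,"az":0},{"jaw":255,"x":0,"y":0,"z":0,"ax":0,"ay":0,"az":0},{"jaw":255,"x":0,"y":0,"z":0,"ax":0,"ay":0,"az":0},{"jaw":255,"x":0,"y":0,"z":0,"ax":0,"ay":0,"az":0}]'; python3 st.py; python3 - <<'E'
from h import *
s=capture("scene"); cv2.imwrite("pics/l_full.png",s[:,:,::-1])
cv2.imwrite("pics/l_scene.png",cv2.resize(s[150:240,210:300,::-1],None,fx=6.6,fy=6.6,interpolation=cv2.INTER_CUBIC))
cv2.imwrite("pics/l_wrist.png",capture("wrist")[:,:,::-1])
E
python3 st.py; python3 rel.py pics/l_full.png
```

```text
time_s: 8.35
tcp_pos: [0.5635, 0.0513, 0.1664]
ee_rot: [[0.108, -0.994, 0.004], [-0.994, -0.108, 0.005], [-0.004, -0.004, -1.0]]
wrist_force: [-1.8, 0.6, -0.1]
gripper_width: 0.368
t 8.35 tcp [0.5635 0.0513 0.1664] yaw 6.18 z [ 0.0035  0.0046 -1.    ] F [-1.81  0.6  -0.11] w mm 31.98
todo [-0.0001 -0.0001 -0.0644] units [-2.000e-03 -1.000e-03 -1.074e+00] az -0.006
t 8.45 tcp [0.5635 0.0512 0.1664] yaw 6.18 z [ 0.0035  0.0046 -1.    ] F [-0.23  0.31  0.81] w mm 32.0
todo [-0.0001 -0.0001 -0.0644] units [-2.000e-03 -1.000e-03 -1.074e+00] az -0.006
lip 0.85 0 rise mm 0.9
bridge 0.83 0 rise mm 1.3
blade 0.91 0 rise mm 0.4
```

View pics/l_scene.png

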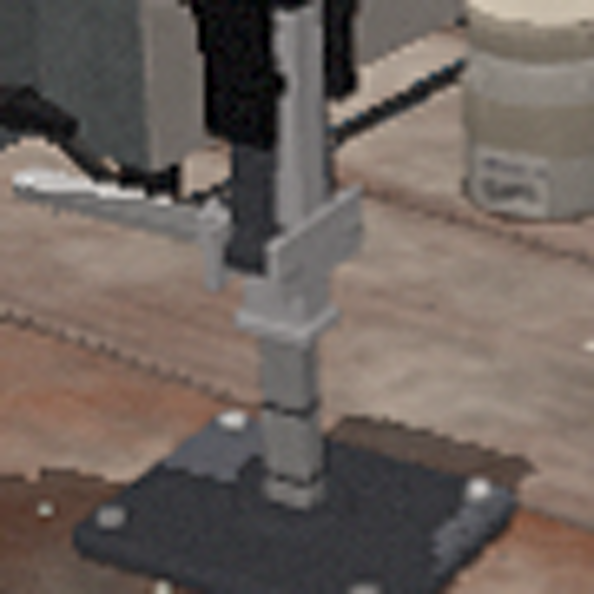

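View pics/l_wrist.png

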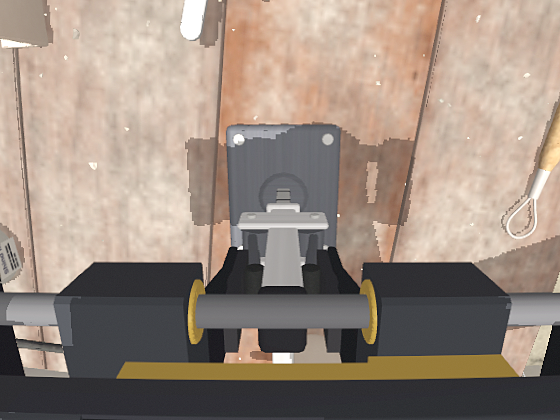

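```bash
python3 rel.py pics/i_full.png; python3 -m inch '[{"jaw":255,"x":0,"y":0,"z":0,"ax":0,"ay":0,"az":0},{"jaw":255,"x":0,"y":0,"z":-0.01,"ax":0,"ay":0,"az":0},{"jaw":255,"x":0,"y":0,"z":0,"ax":0,"ay":0,"az":0},{"jaw":255,"x":0,"y":0,"z":0,"ax":0,"ay":0,"az":0},{"jaw":255,"x":0,"y":0,"z":0,"ax":0,"ay":0,"az":0},{"jaw":255,"x":0,"y":0,"z":0,"ax":0,"ay":0,"az":0},{"jaw":255,"x":0,"y":0,"z":0,"ax":0,"ay":0,"az":0},{"jaw":255,"x":0,"y":0,"z":0,"ax":0,"ay":0,"az":0}]'; python3 st.py; python3 - <<'E'
from h import *
s=capture("scene"); cv2.imwrite("pics/m_full.png",s[:,:,::-1])
E
python3 st.py; python3 rel.py pics/m_full.png
```

```text
lip 0.89 0 rise mm 1.9
bridge 0.94 0 rise mm 1.9
blade 0.87 0 rise mm 1.0
time_s: 9.45
tcp_pos: [0.5635, 0.0512, 0.1664]
ee_rot: [[0.108, -0.994, 0.004], [-0.994, -0.108, 0.004], [-0.004, -0.004, -1.0]]
wrist_force: [-2.2, -0.4, 2.0]
gripper_width: 0.372
t 9.45 tcp [0.5635 0.0512 0.1664] yaw 6.19 z [ 0.0038  0.0045 -1.    ] F [-2.24 -0.36  2.03] w mm 32.32
todo [-0.0001 -0.     -0.0644] units [-2.000e-03 -1.000e-03 -1.073e+00] az -0.007
t 9.5 tcp [0.5635 0.0512 0.1664] yaw 6.19 z [ 0.0037  0.0045 -1.    ] F [-1.72  0.36  2.57] w mm 32.0
todo [-0.0001 -0.     -0.0644] units [-2.000e-03 -1.000e-03 -1.073e+00] az -0.007
lip 0.84 0 rise mm 0.9
bridge 0.84 0 rise mm 1.3
blade 0.91 0 rise mm 0.4
```

View pics/m_full.png

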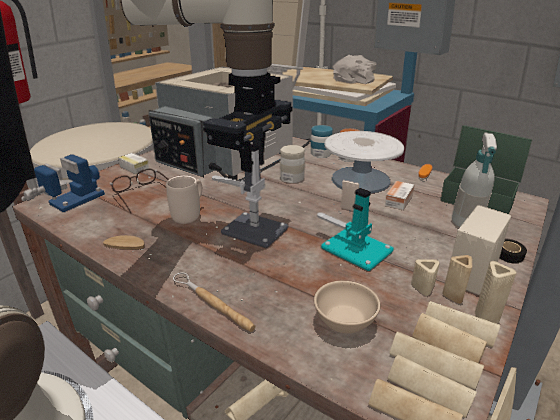

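Everything is stable: locked, head at about 60.8 mm, mug, tile and bowl where they were. Handing in.

```bash
python3 -c "
from station import *
print(finish_job())"; python3 st.py
```

```text
the job is handed in; nothing more can be done
None
the job is handed in; nothing more can be done
```

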